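# Close and clamp a clam-shell column heater

## Robot

A 6-joint arm with a two-finger parallel gripper is mounted at the origin on a cart in front of the work surface, level with it; the furniture and walls round the work are solid. World frame = base frame: x ahead of the robot, y to its left, z up, the work surface at z = 0. Lengths are in mm, angles in degrees, forces in N, time in s.
With the tool pointing down it reaches from about 275 to 775 mm from the base axis. Payload 14.6 kg.
Tool frame: the origin (TCP) lies midway between the tips of the shut fingers; the grasp point (between the pads) lies 19 mm behind it; z points along the fingers, y is the line along which they close (so a half turn about z gives the same grasp; the last joint's range is limited). The gripper opens to 85 mm and grips with 20 to 120 N. Pads are 22 mm wide; open, the fingers measure 114 mm over their backs; the gripper's body (76 mm by 85 mm) begins 54 mm behind the grasp point. The pads swing forward as they close: fully open they stand 13 mm farther back than shut.
Start: joints at [-74.96, 15.075, -2.767, 72.158, 0, 81.102], TCP at [213.013, -479.847, 231.278] pointing down, gripper open.
Joint ranges: [-151.79, 151.79], [-50.71, 97.33], [-67.44, 78.34], [-121.81, 120.89], [-77.56, 73.72], [-180, 180]. Speed limits (degrees/s): [108.29, 108.29, 147.25, 159.86, 180, 180].

## Interface

Orientations are given as [roll, pitch, yaw] about the fixed x, y, z axes, in that order (R = Rz(yaw) Ry(pitch) Rx(roll)).
In Python, from rig import manip gives the robot as it stands.
- The arm moves only by the tool carry_out, never from a script. Its argument "deltas" is a list of rows, each a list of 7 numbers: the finger opening in cm, from 0 to 8.54, then the shift along the tool's x, y, z in cm, then the turn, a rotation vector about the tool's x, y, z in rad. In form: [[hand, x, y, z, rx, ry, rz], ...]. A call has 1 to 8 rows; each row is the pose to reach, as a shift and turn from the pose commanded when the call began, along the tool's axes at that moment; what a row does not reach only later rows make up. A row lasts 1/12 s, in which the tool goes at most 41.7 mm and 7.16 degrees, less where a joint would pass 70% of its speed; a pose out of reach is approached as far as the arm can. A call with a gripper value outside its range is refused whole. The fingers move at their own pace and stop on an object; the grip force is fixed at half the most. Time passes only in rows, so rows that repeat a pose let the fingers close. It gives the time, the measured TCP pose, the force, the opening and the grip force at its end, in the units of the state.
- manip.read_state(): the state, without advancing time (a new reading comes with each control period).
- manip.grab_frame(name): name is "side" or "top"; returns a dict with "color" (384x512x3 uint8, red, green, blue), "depth" (384x512 float32, mm along the optical axis (not along the pixel's ray), 0 where there is no reading), "intrinsics" (3x3 intrinsics, pixels), "k1" (the pictures are not rectified: a ray, as slopes to the right and down, at radius r is drawn at 1 + k1 r^2 times it, then the intrinsics apply), "pose" (4x4, takes a point from camera to world coordinates). Camera axes: x right, y up, looking along -z (the intrinsics and any distortion apply to the point x, -y, -z); pixel columns grow to the right and rows downward; lengths in mm; the calibration is good to about 2 mm. A picture is of the moment at which its call begins.
- manip.finish_job(): hands the job in; it is judged then, once.
The state is a dict: "time": time; "qpos": joint angles; "dq": joint speeds; "effort": joint torques, N m; "tcp_pos": TCP position; "ee_rot": TCP orientation; "contact_force": force on the tool from outside, world axes, zero at the start; "torque": the same for the moment, N m; "finger_gap": opening from 0.0 (shut) to 1.0 (fully open); "grasp_force": force on a finger pad.
Only numpy, scipy, OpenCV 4.12 (cv2) and the standard library are available. Lean on these libraries where they do the work, as an engineer would, in place of code of your own. Each camera call takes 0.05 s, during which the arm holds its last target. There are 200 camera calls.

## Task

The column heater stands open with a column lying in its groove. Swing its lid over by the bar handle and lower it gently all the way shut without letting it fall. Then put the clamp bolt, head down, into the T-slot in front, slide it well back into the fork of the lid, and turn it a quarter turn so that its head locks across the slot; let go, and leave the column and the other things where they are.

Things in the scene. Friction and masses are not known exactly. Their poses are not given: they have to be found in the camera images.
- heater: clam-shell column heater, fixed: dark foot plate, aluminium block 70 (x) by 160 (y) mm, 40 mm high, with a groove along y for the column. Origin under the middle of the block, on the worktop; -x is the front (roughly towards the robot), +y its left, +z up. A steel T-slot rail stands in front of its right half; below the bar handle of the shut lid there is only the worktop
- lid (a joint): hinge angle of the lid, rad: 0 is shut (hard stop), 1.57 upright, 2.1 leaning back against its rubber buffers (hard stop), where it rests at the start. The lid weighs about 0.45 kg, the hinge has little friction: it falls either way from upright. Shut, its top is 54 mm above the worktop
- lid_hinge (a point): point on the hinge axis (heater x = 38 mm, z = 42 mm), level with the middle of the bar handle in y; the axis runs along the heater's y. The point's axes are the heater's
- lid_bar (a point): middle of the lid's bar handle: round steel bar 12 mm thick, 68 mm clear length, parallel to the hinge and 117 mm from it, on two arms, with a 38 mm clear window between bar and lid edge. At lid angle a it is 117 mm x cos(a) in front of the hinge (heater -x) and 117 mm x sin(a) above it. The point turns with the lid; the bar may turn between the fingers
- bolt_grip (a point): middle of the flat grip of the loose clamp bolt, 72 mm above the underside of its head. Grip: 32 (x) by 12 (y) mm, 28 mm tall, in line with the head. z is the bolt's axis, pointing up. The bolt is the same after half a turn
- clamp_bolt: the clamp bolt: a steel T-bolt 86 mm tall, about 90 g, at the start standing upright on its head on the worktop. Origin at the middle of the head's underside, axes as bolt_grip. Head 28 (x) by 12 (y) mm, 8 mm high; shank 9 mm thick; round collar of 26 mm diameter, 28.5 to 32.5 mm above the head's underside; flat grip above it
- slot_front (a point): point on the T-slot's centre line, level with the rail's top (z = 26 mm), at heater x = -100, y = -45 mm: here the bolt goes in with its head along the slot (along heater x), clear of the shut lid's fork. Rail from x = -122 (open end) to -36 mm, 50 mm wide; slot 17 mm wide in lips 8 mm thick; below them 34 mm wide, floor at z = 8 mm, where bolt_grip is 54 mm above this point
- fork_seat (a point): where the bolt's axis stands when fully in the shut lid's fork: on the slot's centre line, z = 26 mm, heater x = -55.5 mm. The forked lug is 8 mm thick, its top at z = 35 mm (1.5 mm below the collar of a bolt standing in the slot); its open slot is 14 mm wide and reaches from x = -75 (prong tips) to -50 mm. The shank goes between the prongs, the collar over them
- column: steel separation column, 202 mm long, 12 to 14 mm thick, lying in the heater's groove with its ends sticking out; origin at the middle of its underside, long axis y
- spanner: bystander: open spanner, 181 mm long, flat on the worktop; origin at the middle of its underside
- union: bystander: small tube fitting, 42 mm long; origin at the middle of its underside
- timer: bystander: bench timer, 60 mm tall; origin at the middle of its underside

How it is judged:
By the outcome, as a careful person would: the job done as asked, in the order asked, and still so for the second after the job is handed in, with the robot touching nothing.
It also fails if it takes over 62 s, if anything falls off the work surface, if the arm or the gripper's body presses on something with over 40 N, if the wrist force passes 120 N, or if a joint passes its speed limit or range.

## Working session

There is one attempt and no reset: what is moved stays moved. The work goes in short steps, Python scripts to look and compute and a tool call to move; the robot and the scene stay as the last step left them, time stands still between calls to the robot, and variables do not carry over. Pictures are saved under pics/ and viewed, at most 10 in all, crops included, and the job is handed in when it is done.

Besides the shell and the picture viewer there is one more tool, called as name([rows], argument=value, ...), one row to a line, values as JSON. carry_out: Moves the arm, as the interface text tells. Its arguments: {"type":"object","properties":{"deltas":{"type":"array","items":{"type":"array","items":{"type":"number"}}}},"required":["deltas"]}

```bash
mkdir -p pics; ls; cat > h.py <<'E'
import numpy as np, cv2
from rig import manip
from scipy.spatial.transform import Rotation as R
def grab(n,f):
    d=manip.grab_frame(n); np.savez(f,**d); return d
def cloud(d):
    K=np.array(d['intrinsics']);k1=float(d['k1']);dp=d['depth'];h,w=dp.shape
    u,v=np.meshgrid(np.arange(w),np.arange(h))
    p=np.stack([u,v],-1).reshape(-1,1,2).astype(np.float64)
    s=cv2.undistortPoints(p,K,np.array([k1,0,0,0.])).reshape(h,w,2)
    P=np.stack([s[...,0]*dp,-s[...,1]*dp,-dp],-1).astype(float)
    T=np.array(d['pose']); W=P@T[:3,:3].T+T[:3,3]; W[dp==0]=np.nan
    return W
def proj(d,X):
    T=np.array(d['pose']);X=np.atleast_2d(X);c=(X-T[:3,3])@T[:3,:3]
    x=c[:,0]/-c[:,2];y=-c[:,1]/-c[:,2];r=1+float(d['k1'])*(x*x+y*y);K=np.array(d['intrinsics'])
    return np.c_[K[0,0]*x*r+K[0,2],K[1,1]*y*r+K[1,2]]
E
python3 - <<'E'
from h import *
for n in('side','top'):
    d=grab(n,f'{n}0.npz'); print(n,np.round(d['pose'],3).tolist(),d['k1'],d['intrinsics'])
    cv2.imwrite(f'pics/{n}0.png',cv2.resize(d['color'][:,:,::-1],(800,600)))
print(manip.read_state())
E
```

```text
pics
side [[0.919, 0.265, -0.29, 248.08], [-0.393, 0.585, -0.71, -811.23], [-0.019, 0.767, 0.642, 809.473], [0.0, 0.0, 0.0, 1.0]] -0.18247349110334085 [[466.8470754    0.         254.13389053]
 [  0.         466.8470754  187.55896532]
 [  0.           0.           1.        ]]
top [[-0.002, 0.995, -0.101, 479.72], [-1.0, -0.001, 0.007, 9.089], [0.007, 0.101, 0.995, 1151.569], [0.0, 0.0, 0.0, 1.0]] -0.10943174109043902 [[429.3754423    0.         264.25449044]
 [  0.         429.3754423  191.51323752]
 [  0.           0.           1.        ]]
{'time': 0.1, 'qpos': array([-7.49605346e+01,  1.50970392e+01, -2.80074722e+00,  7.21584931e+01,
        3.60848826e-04,  8.11017547e+01]), 'dq': array([ 0.05246179, -0.07902641,  0.1316545 , -0.03688236, -0.04842412,
        0.0383228 ]), 'effort': array([ 1.12334867e-03, -6.38573027e+01,  3.85070729e+01,  9.81820689e-03,
       -2.18157611e-04,  6.79121484e-06]), 'tcp_pos': array([ 212.94418352, -479.59922886,  230.86065521]), 'ee_rot': array([-1.79944454e+02, -9.06183129e-03,  2.39377061e+01]), 'contact_force': array([-0.30893005, -0.44562801,  0.23249214]), 'torque': array([ 0.02954441, -0.02714869, -0.0405082 ]), 'grasp_force': 0.0, 'finger_gap': 0.9998243778840539}
```

View pics/side0.png

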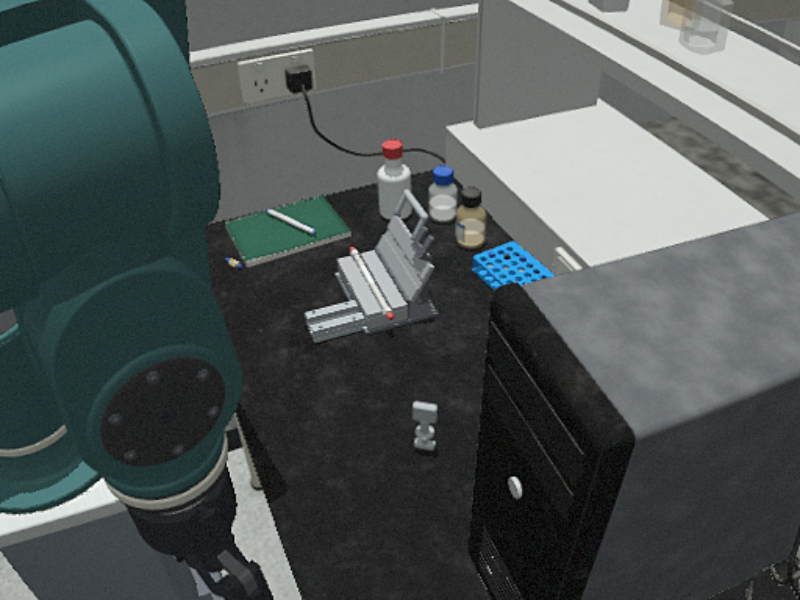

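View pics/top0.png

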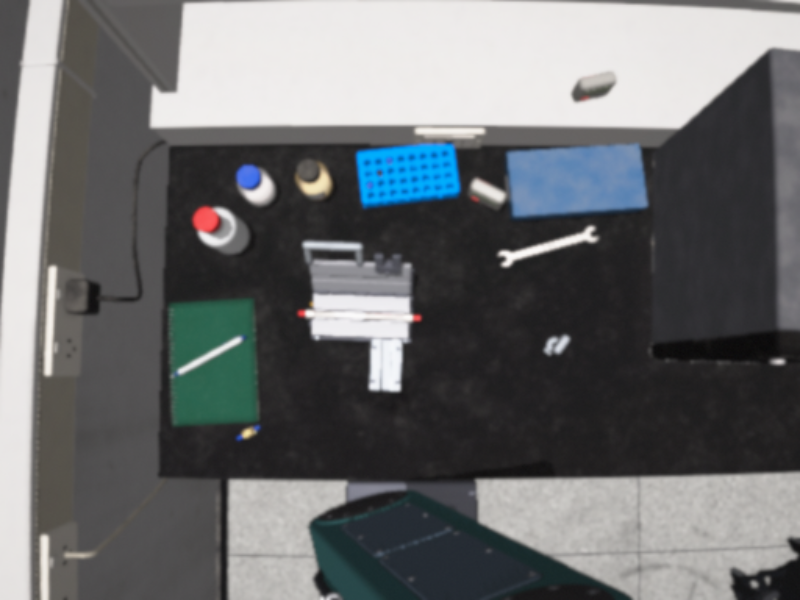

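The side picture shows the lid leaning back with its bar at about (412,208), the rail at (340,318) and the bolt at (425,425). The top picture has the bar at (333,247), the rail at (385,365) and the bolt at (556,345), all in 800x600 pixels.

```bash
python3 - <<'E'
from h import *
for n in('side','top'):
    d=dict(np.load(f'{n}0.npz')); W=cloud(d)
    print(n, 'table z', [np.round(np.nanmedian(W[...,2][(abs(W[...,0]-x)<15)&(abs(W[...,1]-y)<15)]),1) for x,y in((400,-100),(380,100),(450,-150))])
    def crop(name,x0,x1,y0,y1,z0,z1):
        m=(W[...,0]>x0)&(W[...,0]<x1)&(W[...,1]>y0)&(W[...,1]<y1)&(W[...,2]>z0)&(W[...,2]<z1)
        P=W[m]; 
        if len(P)<5: print(name,len(P));return
        r=cv2.minAreaRect(P[:,:2].astype(np.float32)); print(name,len(P),'mean',P.mean(0).round(1),'z med',np.median(P[:,2]).round(1),'rect',np.round(r[0],1),np.round(r[1],1),round(r[2],1))
    s=800/512
    for nm,px in (dict(side=[('bar',(412,208)),('bolt',(425,412)),('block',(365,275)),('rail',(335,312))],top=[('bar',(333,247)),('bolt',(556,345)),('block',(360,325)),('rail',(378,368))])[n]):
        u,v=int(px[0]/s),int(px[1]/s); print(nm,np.round(np.nanmedian(W[v-1:v+2,u-1:u+2].reshape(-1,3),0),1))
    crop('rail',300,425,-40,130,20,31)
    crop('block',380,560,-60,200,37,46)
    crop('bolt',380,480,-320,-180,62,100)
    crop('boltall',380,480,-320,-180,5,100)
    crop('bar',500,680,-20,250,125,190)
E
```

```text
side table z [np.float64(0.2), np.float64(0.3), np.float64(-0.2)]
bar [737.4 301.2  12.4]
bolt [ 516.8 -242.    80.5]
block [566.  111.1  39.3]
rail [492.   57.1  24.7]
rail 0
block 389 mean [546.2  82.6  40.6] z med 40.7 rect [545.4  88. ] [164.4  28.9] 89.9
bolt 0
boltall 2
bar 264 mean [655.8  86.  140.4] z med 142.4 rect [656.3  93.7] [153.1  30.4] 79.5
top table z [np.float64(0.1), np.float64(0.2), np.float64(-0.5)]
bar [661.7 123.5 147.5]
bolt [ 516.4 -228.2   70.6]
block [549.4  90.3  39. ]
rail [479.7  62.3  25. ]
rail 0
block 595 mean [544.6  87.3  40. ] z med 39.9 rect [544.3  80.1] [176.8  31.4] 90.0
bolt 0
boltall 10 mean [ 436.3 -259.5    5.5] z med 5.5 rect [ 435.1 -248.1] [125.6  79.4] 78.8
bar 333 mean [656.2  97.  142.6] z med 145.3 rect [655.6  94.7] [150.5  30.1] 79.9
```

```bash
python3 - <<'E'
from h import *
for n in('side','top'):
    d=dict(np.load(f'{n}0.npz')); W=cloud(d)
    def crop(name,x0,x1,y0,y1,z0,z1):
        m=(W[...,0]>x0)&(W[...,0]<x1)&(W[...,1]>y0)&(W[...,1]<y1)&(W[...,2]>z0)&(W[...,2]<z1)
        P=W[m]; 
        r=cv2.minAreaRect(P[:,:2].astype(np.float32)); print(n,name,len(P),'mean',P.mean(0).round(1),'rect',np.round(r[0],1),np.round(r[1],1),round(r[2],1),'ext',np.percentile(P,[2,98],0).round(1).tolist()); return P
    crop('rail',420,525,-20,130,22,30)
    crop('blockfront',500,570,-60,200,36,45)
    crop('column',550,600,-60,220,42,56)
    crop('grip',480,550,-270,-200,62,100)
    crop('collar',480,550,-270,-200,25,40)
    P=crop('bar',645,720,80,180,140,200); 
    for y in range(85,180,8):
        q=P[abs(P[:,1]-y)<4]; 
        if len(q): print(y,len(q),q.mean(0).round(1),q[:,2].max().round(1))
    u=proj(d,[[516,-235,50],[540,75,60]]).round().astype(int)
    ims=[]
    for (c,hw) in((u[0],30),(u[1],75)):
        ims.append(cv2.resize(d['color'][c[1]-hw:c[1]+hw,c[0]-hw:c[0]+hw,::-1],(400,400),interpolation=cv2.INTER_CUBIC)); print(c)
    cv2.imwrite(f'pics/c_{n}.png',np.hstack(ims))
a,b=[cv2.imread(f'pics/c_{n}.png') for n in('side','top')]
cv2.imwrite('pics/c.png',cv2.resize(np.vstack([a,b]),(600,600)))
E
```

```text
side rail 343 mean [484.5  44.8  26.2] rect [485.6  46.9] [56.1 80.6] 86.6 ext [[446.5, 20.3, 22.5], [523.9, 71.5, 29.5]]
side blockfront 553 mean [551.3  79.   40.5] rect [550.8  90.3] [202.1  38.5] 89.4 ext [[532.8, -1.2, 36.7], [569.2, 168.2, 44.0]]
side column 151 mean [575.   88.4  43. ] rect [575.6  87.6] [ 49.5 190.5] 1.3 ext [[551.4, 7.3, 42.0], [599.5, 174.1, 45.2]]
side grip 166 mean [ 516.8 -239.5   78.2] rect [ 517.5 -237.5] [14.5 31.9] 50.4 ext [[504.7, -248.9, 63.3], [530.2, -226.5, 87.2]]
side collar 63 mean [ 516.  -239.5   33.9] rect [ 516.2 -238.1] [20.6 21.3] 64.5 ext [[507.4, -247.6, 29.6], [528.0, -229.0, 39.4]]
side bar 105 mean [665.7 122.3 147.8] rect [667.4 124.6] [14.5 88.6] 0.5 ext [[660.6, 80.9, 142.4], [672.6, 165.6, 151.6]]
85 11 [664.   84.3 147.9] 151.7
93 10 [664.2  93.2 147.4] 150.0
101 10 [665.7 101.9 147.9] 152.7
109 9 [664.3 108.7 148.3] 151.6
117 10 [666.3 117.  148.6] 151.1
125 8 [664.8 125.5 148.4] 150.9
133 9 [666.6 133.5 148.2] 151.4
141 10 [666.4 141.3 148.9] 151.6
149 7 [665.8 150.  147.5] 149.7
157 9 [667.4 158.3 147.2] 150.3
165 9 [667.2 
[... 509 characters left out ...]
.1, 66.4], [528.4, -222.2, 88.6]]
top collar 31 mean [ 518.5 -228.9   32.6] rect [ 518.3 -228.9] [11.6 24.6] 62.6 ext [[506.2, -237.7, 29.0], [528.2, -223.1, 38.0]]
top bar 191 mean [664.3 124.2 147.4] rect [664.6 124.8] [88.4 14. ] 86.6 ext [[658.4, 81.1, 142.0], [671.6, 167.4, 151.7]]
85 18 [662.   85.2 146.6] 152.6
93 15 [663.8  92.6 147.5] 151.9
101 20 [663.9 101.  147.5] 151.0
109 15 [663.9 109.3 147.3] 150.1
117 16 [663.9 116.7 147.6] 150.3
125 19 [664.  125.  147.1] 149.4
133 14 [664.3 133.2 147.4] 151.6
141 19 [664.2 141.2 147.7] 150.2
149 17 [665.6 149.3 147.5] 153.5
157 15 [666.4 156.9 147.7] 151.2
165 18 [665.8 164.9 147.4] 150.6
173 1 [662.1 169.2 144.9] 144.9
[356 220]
[235 211]
```

View pics/c.png

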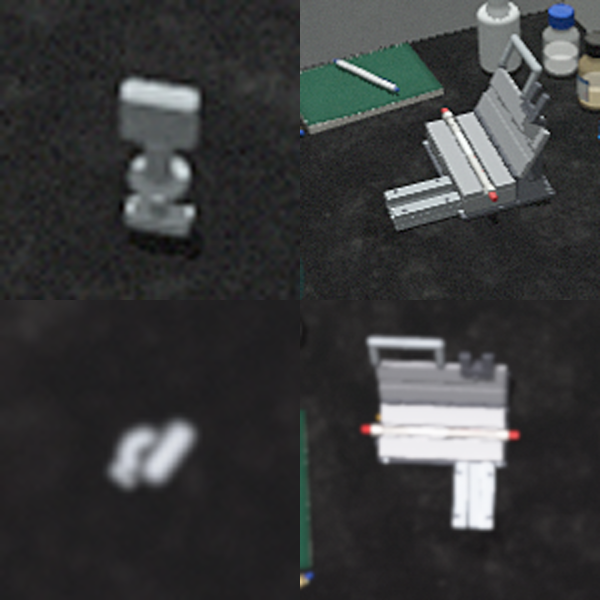

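The crops show the bolt upright with its grip running diagonally, and the rail with its slot squarely in front of the block's right half. Next I fit the heater's yaw and origin.

```bash
cat >> h.py <<'E'
def plan(tgt,yaw=None,cmd=None,Rt=None):
    """row deltas (cm, rad) from commanded pose (measured if None) to world tgt TCP (mm), yaw deg tool-down"""
    s=manip.read_state(); p=np.array(s['tcp_pos']) if cmd is None else np.array(cmd[:3])
    Rc=R.from_euler('xyz',s['ee_rot'] if cmd is None else [180,0,cmd[3]],degrees=True)
    if Rt is None: Rt=R.from_euler('xyz',[180,0,yaw],degrees=True)
    return np.round(np.r_[Rc.inv().apply(np.array(tgt)-p)/10,(Rc.inv()*Rt).as_rotvec()],3)
E
python3 - <<'E'
from h import *
for n in('side','top'):
    d=dict(np.load(f'{n}0.npz')); W=cloud(d); C=d['color'].astype(int)
    def sel(x0,x1,y0,y1,z0,z1):
        return W[(W[...,0]>x0)&(W[...,0]<x1)&(W[...,1]>y0)&(W[...,1]<y1)&(W[...,2]>z0)&(W[...,2]<z1)]
    P=sel(520,562,15,165,36,44.5); ys=np.arange(20,162,5); 
    e=np.array([P[abs(P[:,1]-y)<2.5][:,0].min() if (abs(P[:,1]-y)<2.5).any() else np.nan for y in ys]); k=~np.isnan(e)
    f=np.polyfit(ys[k],e[k],1); print(n,'front edge slope',f[0].round(4),'x@92',np.polyval(f,92).round(1))
    P=sel(645,690,88,162,140,200); f=np.polyfit(P[:,1],P[:,0],1); print('bar slope',f[0].round(4),'x@124',np.polyval(f,124).round(1))
    # rail slot: deep points
    P=sel(450,515,15,80,-5,20); P=P[abs(P[:,1]-47)<12]; f=np.polyfit(P[:,0],P[:,1],1) if len(P)>5 else None; print('slot',len(P),f, P.mean(0).round(1))
    # rail long edges
    P=sel(450,515,15,80,22,30); xs=np.arange(452,515,4); lo=np.array([P[abs(P[:,0]-x)<2.5][:,1].min() for x in xs]);hi=np.array([P[abs(P[:,0]-x)<2.5][:,1].max() for x in xs])
    print('rail edges',np.polyfit(xs-480,lo,1).round(3),np.polyfit(xs-480,hi,1).round(3))
    # column by height profile
    P=sel(555,600,0,185,42,60); 
    # red ends
    m=(C[...,0]-C[...,1]>60)&(W[...,0]>540)&(W[...,0]<620)&(W[...,1]>-40)&(W[...,1]<220); Q=W[m]; 
    a=Q[Q[:,1]<90].mean(0);b=Q[Q[:,1]>90].mean(0); print('col ends',a.round(1),b.round(1),'slope',((b-a)[0]/(b-a)[1]).round(4))
E
```

```text
side front edge slope 0.0513 x@92 535.4
bar slope 0.038 x@124 665.8
slot 16 [-9.56600311e-03  6.24062824e+01] [491.4  57.7  13.1]
rail edges [-8.0000e-03  2.1034e+01] [-0.098 71.213]
col ends [564.2  -4.8  39.2] [572.3 188.5  40.2] slope 0.0422
top front edge slope 0.0366 x@92 532.2
bar slope 0.0309 x@124 664.4
slot 163 [-3.36922040e-02  6.41019224e+01] [483.4  47.8   7.8]
rail edges [-0.038 23.567] [-5.4000e-02  7.1154e+01]
col ends [563.6  -4.7  23.3] [571.8 191.9  22. ] slope 0.0421
```

```bash
python3 - <<'E'
from h import *
print(plan([665.7,124.5,220],87.9,cmd=[213.01,-479.85,231.28,23.94]))
E
```

```text
[ 65.898 -36.867   1.128   0.      0.     -1.116]
```

carry_out([
  [5, 65.9, -36.87, 1.13, 0, 0, -1.116],
  [5, 65.9, -36.87, 1.13, 0, 0, -1.116],
  [5, 65.9, -36.87, 1.13, 0, 0, -1.116],
  [5, 65.9, -36.87, 1.13, 0, 0, -1.116],
  [5, 65.9, -36.87, 1.13, 0, 0, -1.116],
  [5, 65.9, -36.87, 1.13, 0, 0, -1.116],
  [5, 65.9, -36.87, 1.13, 0, 0, -1.116],
  [5, 65.9, -36.87, 1.13, 0, 0, -1.116],
])

```text
time: 0.77
tcp_pos: [413.5, -211.1, 226.3]
ee_rot: [180.0, -0.0, 81.6]
contact_force: [0.4, -1.1, -0.4]
finger_gap: 0.585
grasp_force: 0.0
```

```bash
python3 - <<'E'
from h import *
s=manip.read_state();print(s['qpos'].round(1));print(plan([665.7,124.5,220],87.9))
E
```

```text
[-37.1   9.2 -11.4  69.4   0.   61.3]
[36.897 20.03   0.628  0.    -0.    -0.11 ]
```

carry_out([
  [5, 36.9, 20.03, 0.6, 0, 0, -0.11],
  [5, 36.9, 20.03, 0.6, 0, 0, -0.11],
  [5, 36.9, 20.03, 0.6, 0, 0, -0.11],
  [5, 36.9, 20.03, 0.6, 0, 0, -0.11],
  [5, 36.9, 20.03, 0.6, 0, 0, -0.11],
  [5, 36.9, 20.03, 0.6, 0, 0, -0.11],
  [5, 36.9, 20.03, 0.6, 0, 0, -0.11],
  [5, 36.9, 20.03, 0.6, 0, 0, -0.11],
])

```text
time: 1.43
tcp_pos: [615.3, 54.3, 221.2]
ee_rot: [-180.0, 0.0, 87.6]
contact_force: [1.6, -1.0, 0.4]
finger_gap: 0.586
grasp_force: 0.0
```

```bash
python3 - <<'E'
from h import *
s=manip.read_state();print(s['tcp_pos'],s['qpos'].round(1));print(plan([665.7,124.5,175],87.9))
E
```

```text
[615.34681838  54.30829281 221.20121574] [-2.5 24.6 10.2 75.7 -0.  89.9]
[ 7.228e+00  4.733e+00  4.618e+00 -0.000e+00  0.000e+00 -6.000e-03]
```

carry_out([
  [5, 3.6, 2.4, 1.5, 0, 0, -0.006],
  [5, 7.23, 4.73, 3.0, 0, 0, -0.006],
  [5, 7.23, 4.73, 4.6, 0, 0, -0.006],
  [5, 7.23, 4.73, 4.6, 0, 0, -0.006],
])

```text
time: 1.77
tcp_pos: [664.5, 124.7, 171.0]
ee_rot: [-179.7, 0.0, 88.0]
contact_force: [0.2, 0.1, -0.8]
finger_gap: 0.584
grasp_force: 0.0
```

```bash
python3 - <<'E'
from h import *
s=manip.read_state();print(s['tcp_pos'],s['ee_rot'])
for n in('side','top'):
    d=grab(n,f'{n}1.npz'); c=proj(d,[665,124,150])[0].round().astype(int); print(c)
    hw=45; cv2.imwrite(f'pics/{n}1.png',cv2.resize(d['color'][c[1]-hw:c[1]+hw,c[0]-hw:c[0]+hw,::-1],(400,400),interpolation=cv2.INTER_CUBIC))
cv2.imwrite('pics/b1.png',np.hstack([cv2.imread(f'pics/{n}1.png') for n in('side','top')]))
E
```

```text
[664.47528609 124.66034179 170.9684929 ] [-1.79680637e+02  1.83753047e-02  8.80389176e+01]
[265 129]
[213 156]
```

View pics/b1.png

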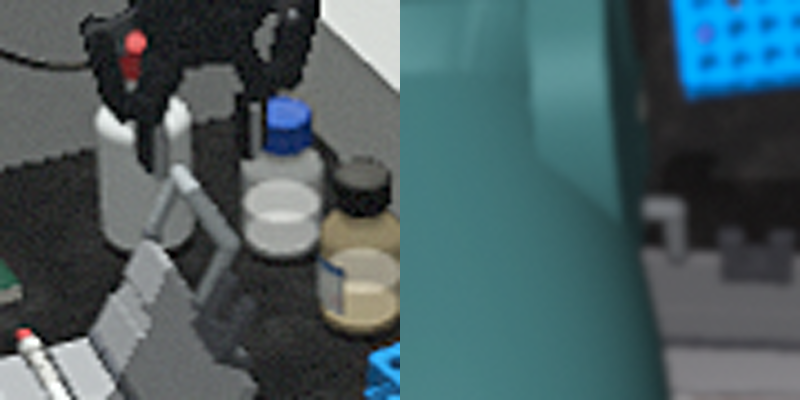

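The crop shows the fingers straddling above the bar: near finger at (150,150), far finger at (250,130), bar from (180,170) to (235,245). I descend from here.

carry_out([
  [5, 0, 0.1, 1.5, 0, 0, 0],
  [5, 0, 0.1, 3.0, 0, 0, 0],
  [5, 0, 0.1, 4.5, 0, 0, 0],
  [5, 0, 0.1, 4.5, 0, 0, 0],
  [5, 0, 0.1, 4.5, 0, 0, 0],
])

```text
time: 2.28
tcp_pos: [665.6, 121.2, 131.8]
ee_rot: [180.0, 0.0, 87.8]
contact_force: [0.3, 0.4, 0.0]
finger_gap: 0.583
grasp_force: 0.0
```

carry_out([
  [5, 0.3, 0, 0.6, 0, 0, 0],
  [5, 0.3, 0, 0.6, 0, 0, 0],
  [2.5, 0.3, 0, 0.6, 0, 0, 0],
  [1.5, 0.3, 0, 0.6, 0, 0, 0],
  [1.0, 0.3, 0, 0.6, 0, 0, 0],
  [0.8, 0.3, 0, 0.6, 0, 0, 0],
  [0.8, 0.3, 0, 0.6, 0, 0, 0],
  [0.8, 0.3, 0, 0.6, 0, 0, 0],
])

```text
time: 2.95
tcp_pos: [665.7, 125.4, 125.1]
ee_rot: [-180.0, -0.0, 87.9]
contact_force: [-3.7, 0.4, 5.0]
finger_gap: 0.116
grasp_force: 58.5
```

carry_out([
  [0.5, 0, 0, 0, 0, 0, 0],
  [0.5, 0, 0, 0, 0, 0, 0],
  [0.5, 0, 0, 0, 0, 0, 0],
])

```text
time: 3.2
tcp_pos: [665.8, 125.4, 125.1]
ee_rot: [-180.0, 0.0, 87.9]
contact_force: [-4.4, 0.2, 5.2]
finger_gap: 0.117
grasp_force: 58.5
```

```bash
python3 - <<'E'
from h import *
a=2.1-np.arange(0,43)*0.05
for i in range(0,42,8):
    b=a[i:i+9]; print(b[0].round(2),[[float(x) for x in r] for r in np.c_[-11.7*(np.cos(b)-np.cos(b[0])),-11.7*(np.sin(b)-np.sin(b[0]))][1:].round(2)])
E
```

```text
2.1 [[-0.51, -0.28], [-1.04, -0.54], [-1.58, -0.77], [-2.12, -0.97], [-2.68, -1.15], [-3.25, -1.29], [-3.82, -1.41], [-4.4, -1.5]]
1.7 [[-0.58, -0.06], [-1.17, -0.09], [-1.75, -0.09], [-2.34, -0.07], [-2.92, -0.01], [-3.5, 0.07], [-4.07, 0.19], [-4.64, 0.33]]
1.3 [[-0.56, 0.17], [-1.11, 0.37], [-1.65, 0.59], [-2.18, 0.85], [-2.69, 1.12], [-3.19, 1.43], [-3.68, 1.76], [-4.14, 2.11]]
0.9 [[-0.45, 0.37], [-0.88, 0.77], [-1.29, 1.19], [-1.68, 1.63], [-2.04, 2.08], [-2.38, 2.56], [-2.7, 3.05], [-2.99, 3.56]]
0.5 [[-0.27, 0.52], [-0.51, 1.05], [-0.72, 1.6], [-0.91, 2.15], [-1.07, 2.71], [-1.2, 3.28], [-1.3, 3.86], [-1.37, 4.44]]
0.1 [[-0.04, 0.58], [-0.06, 1.17]]
```

carry_out([
  [0.5, 0, -0.5, -0.31, 0, 0, 0],
  [0.5, 0, -0.5, -0.31, 0, 0, 0],
  [0.5, 0, -0.5, -0.31, 0, 0, 0],
])

```text
time: 3.45
tcp_pos: [661.1, 125.6, 127.7]
ee_rot: [180.0, 0.0, 87.9]
contact_force: [0.8, -0.4, -2.3]
finger_gap: 0.112
grasp_force: 59.9
```

carry_out([
  [0.5, 0, -0.53, -0.26, 0, 0, 0],
  [0.5, 0, -1.07, -0.49, 0, 0, 0],
  [0.5, 0, -1.61, -0.69, 0, 0, 0],
  [0.5, 0, -2.17, -0.87, 0, 0, 0],
  [0.5, 0, -2.74, -1.01, 0, 0, 0],
  [0.5, 0, -3.31, -1.13, 0, 0, 0],
  [0.5, 0, -3.89, -1.22, 0, 0, 0],
  [0.5, 0, -3.89, -1.22, 0, 0, 0],
])

```text
time: 4.12
tcp_pos: [622.8, 127.1, 141.8]
ee_rot: [179.8, -0.0, 87.9]
contact_force: [4.5, -0.4, 10.5]
finger_gap: 0.116
grasp_force: 59.7
```

carry_out([
  [0.5, 0, -0.58, -0.06, 0, 0, 0],
  [0.5, 0, -1.17, -0.09, 0, 0, 0],
  [0.5, 0, -1.75, -0.09, 0, 0, 0],
  [0.5, 0, -2.34, -0.07, 0, 0, 0],
  [0.5, 0, -2.92, -0.01, 0, 0, 0],
  [0.5, 0, -3.5, 0.07, 0, 0, 0],
  [0.5, 0, -4.07, 0.19, 0, 0, 0],
  [0.5, 0, -4.64, 0.33, 0, 0, 0],
])

```text
time: 4.78
tcp_pos: [575.9, 128.8, 137.5]
ee_rot: [179.9, -0.0, 87.9]
contact_force: [0.7, -0.8, 9.8]
finger_gap: 0.114
grasp_force: 64.3
```

```bash
python3 - <<'E'
from h import *
d=grab('side','side2.npz'); cv2.imwrite('pics/s2.png',cv2.resize(d['color'][100:260,130:330,::-1],(600,480),interpolation=cv2.INTER_CUBIC))
s=manip.read_state(); print(s['tcp_pos'],s['contact_force'])
E
```

```text
[574.65960102 128.86948345 137.13757253] [-0.58524785  1.01432299  9.54822283]
```

View pics/s2.png

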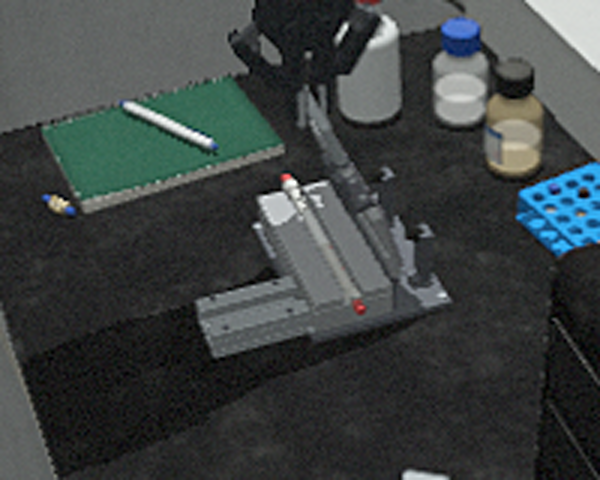

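The picture shows the lid past upright, its bar held between the fingers at (310,100), and the column undisturbed in its groove. I continue down.

carry_out([
  [0.5, 0, -0.56, 0.1, 0, 0, 0],
  [0.5, 0, -1.11, 0.28, 0, 0, 0],
  [0.5, 0, -1.65, 0.5, 0, 0, 0],
  [0.5, 0, -2.18, 0.76, 0, 0, 0],
  [0.5, 0, -2.69, 1.03, 0, 0, 0],
  [0.5, 0, -3.19, 1.34, 0, 0, 0],
  [0.5, 0, -3.68, 1.67, 0, 0, 0],
  [0.5, 0, -4.14, 2.02, 0, 0, 0],
])

```text
time: 5.5
tcp_pos: [534.0, 130.2, 116.2]
ee_rot: [180.0, -0.0, 87.9]
contact_force: [2.2, 0.7, -0.5]
finger_gap: 0.116
grasp_force: 63.5
```

carry_out([
  [0.5, 0, -0.45, 0.37, 0, 0, 0],
  [0.5, 0, -0.88, 0.77, 0, 0, 0],
  [0.5, 0, -1.29, 1.19, 0, 0, 0],
  [0.5, 0, -1.68, 1.63, 0, 0, 0],
  [0.5, 0, -2.04, 2.08, 0, 0, 0],
  [0.5, 0, -2.38, 2.56, 0, 0, 0],
  [0.5, 0, -2.38, 2.56, 0, 0, 0],
])

```text
time: 6.08
tcp_pos: [509.9, 131.2, 89.6]
ee_rot: [-179.9, -0.0, 87.9]
contact_force: [5.5, 2.5, -4.9]
finger_gap: 0.115
grasp_force: 64.0
```

carry_out([
  [0.5, 0, -0.3, 0.49, 0, 0, 0],
  [0.5, 0, -0.58, 1.0, 0, 0, 0],
  [0.5, 0, -0.85, 1.52, 0, 0, 0],
  [0.5, 0, -1.08, 2.05, 0, 0, 0],
  [0.5, 0, -1.29, 2.6, 0, 0, 0],
  [0.5, 0, -1.48, 3.15, 0, 0, 0],
  [0.5, 0, -1.63, 3.71, 0, 0, 0],
  [0.5, 0, -1.63, 3.71, 0, 0, 0],
])

```text
time: 6.75
tcp_pos: [493.4, 131.7, 52.4]
ee_rot: [-179.9, 0.0, 87.9]
contact_force: [-0.0, 4.4, -3.6]
finger_gap: 0.114
grasp_force: 65.3
```

```bash
python3 - <<'E'
import numpy as np
a0=.25
print([[float(x) for x in r] for r in np.c_[-11.7*(np.cos(b:=np.array([.22,.19,.16,.13,.10,.07,.05,.03,.015,0,-.015]))-np.cos(a0)),-11.7*(np.sin(b)-np.sin(a0))].round(2)])
E
```

```text
File "<stdin>", line 3
SyntaxError: assignment expression cannot be used in a comprehension iterable expression
```

carry_out([
  [0.5, 0, -0.07, 0.29, 0, 0, 0],
  [0.5, 0, -0.13, 0.57, 0, 0, 0],
  [0.5, 0, -0.19, 0.86, 0, 0, 0],
  [0.5, 0, -0.23, 1.15, 0, 0, 0],
  [0.5, 0, -0.28, 1.49, 0, 0, 0],
  [0.5, 0, -0.32, 1.84, 0, 0, 0],
  [0.5, 0, -0.34, 2.19, 0, 0, 0],
  [0.5, 0, -0.34, 2.19, 0, 0, 0],
])

```text
time: 7.42
tcp_pos: [490.2, 131.7, 31.0]
ee_rot: [-179.9, 0.0, 87.9]
contact_force: [-4.0, 2.9, 0.3]
finger_gap: 0.113
grasp_force: 66.7
```

carry_out([
  [0.5, 0, 0, 0.12, 0, 0, 0],
  [0.5, 0, -0.01, 0.24, 0, 0, 0],
  [0.5, 0, -0.01, 0.36, 0, 0, 0],
  [0.5, 0, -0.01, 0.48, 0, 0, 0],
  [0.5, 0, -0.01, 0.48, 0, 0, 0],
])

```text
time: 7.83
tcp_pos: [490.0, 131.7, 26.5]
ee_rot: [-179.9, 0.0, 87.9]
contact_force: [-7.3, 3.0, 2.6]
finger_gap: 0.115
grasp_force: 66.8
```

Step down in small increments until the hard stop shows in the force.

carry_out([
  [0.5, 0, 0.03, 0.08, 0, 0, 0],
  [0.5, 0, 0.03, 0.16, 0, 0, 0],
  [0.5, 0, 0.03, 0.16, 0, 0, 0],
])

```text
time: 8.08
tcp_pos: [489.8, 131.8, 24.6]
ee_rot: [-179.8, 0.0, 87.9]
contact_force: [-5.9, 3.9, -2.1]
finger_gap: 0.114
grasp_force: 67.5
```

carry_out([
  [0.5, 0, 0, 0.06, 0, 0, 0],
  [0.5, 0, 0, 0.12, 0, 0, 0],
  [0.5, 0, 0, 0.12, 0, 0, 0],
])

```text
time: 8.33
tcp_pos: [489.8, 131.8, 23.4]
ee_rot: [-179.8, 0.0, 87.9]
contact_force: [-5.1, 3.8, -2.0]
finger_gap: 0.113
grasp_force: 67.5
```

carry_out([
  [0.5, 0, 0.02, 0.06, 0, 0, 0],
  [0.5, 0, 0.02, 0.12, 0, 0, 0],
  [0.5, 0, 0.02, 0.12, 0, 0, 0],
])

```text
time: 8.58
tcp_pos: [489.8, 131.8, 22.2]
ee_rot: [-179.8, 0.0, 87.9]
contact_force: [-6.6, 3.8, -1.8]
finger_gap: 0.114
grasp_force: 67.6
```

carry_out([
  [0.5, 0, 0, 0.05, 0, 0, 0],
  [0.5, 0, 0, 0.1, 0, 0, 0],
  [0.5, 0, 0, 0.1, 0, 0, 0],
])

```text
time: 8.83
tcp_pos: [489.8, 131.8, 21.8]
ee_rot: [-179.9, 0.0, 87.9]
contact_force: [-10.7, 4.3, 11.9]
finger_gap: 0.11
grasp_force: 68.8
```

carry_out([
  [1.5, 0, 0, 0, 0, 0, 0],
  [3, 0, 0, 0, 0, 0, 0],
  [3, 0, 0, 0, 0, 0, 0],
  [3, 0, 0, 0, 0, 0, 0],
  [3, 0, 0, -0.5, 0, 0, 0],
  [3, 0, 0, -2, 0, 0, 0],
  [3, 0, 0, -5, 0, 0, 0],
  [3, 0, 0, -9, 0, 0, 0],
])

```text
time: 9.5
tcp_pos: [490.0, 131.5, 111.6]
ee_rot: [-179.8, 0.0, 87.9]
contact_force: [1.2, -0.4, -0.2]
finger_gap: 0.353
grasp_force: 0.0
```

```bash
python3 - <<'E'
from h import *
s=manip.read_state(); print(s['tcp_pos'],s['qpos'].round(1))
# bolt grip yaw -38 => tool yaw 142
print(plan([516,-236,170],142))
E
```

```text
[490.00272731 131.52140508 111.62731297] [  5.8  17.5 -18.8  53.9  -0.   98. ]
[-3.6634e+01  3.9420e+00 -5.8260e+00 -4.0000e-03 -1.0000e-03 -9.4500e-01]
```

carry_out([
  [4, -36.6, 3.9, -5.8, 0, 0, -0.945],
  [4, -36.6, 3.9, -5.8, 0, 0, -0.945],
  [4, -36.6, 3.9, -5.8, 0, 0, -0.945],
  [4, -36.6, 3.9, -5.8, 0, 0, -0.945],
  [4, -36.6, 3.9, -5.8, 0, 0, -0.945],
  [4, -36.6, 3.9, -5.8, 0, 0, -0.945],
  [4, -36.6, 3.9, -5.8, 0, 0, -0.945],
  [4, -36.6, 3.9, -5.8, 0, 0, -0.945],
])

```text
time: 10.17
tcp_pos: [512.1, -166.4, 159.6]
ee_rot: [180.0, 0.0, 139.9]
contact_force: [1.7, 0.9, -0.3]
finger_gap: 0.468
grasp_force: 0.0
```

carry_out([
  [4, 0, 0, 0, 0, 0, 0],
])

```text
time: 10.25
tcp_pos: [513.4, -170.6, 160.0]
ee_rot: [-180.0, 0.2, 140.0]
contact_force: [0.1, 0.6, -0.1]
finger_gap: 0.468
grasp_force: 0.0
```

```bash
python3 - <<'E'
from h import *
for n in('side','top'):
    d=grab(n,f'{n}3.npz'); W=cloud(d)
    for nm,b in (('lidtop',(535,640,5,165,48,62)),('fork',(470,535,15,80,31,40)),('slot',(440,480,36,60,2,20)),('bar',(470,505,85,165,30,60)),('railtop',(447,485,15,80,22,30)),('grip',(480,550,-270,-200,62,90))):
        x0,x1,y0,y1,z0,z1=b
        P=W[(W[...,0]>x0)&(W[...,0]<x1)&(W[...,1]>y0)&(W[...,1]<y1)&(W[...,2]>z0)&(W[...,2]<z1)]
        if len(P): r=cv2.minAreaRect(P[:,:2].astype(np.float32));print(n,nm,len(P),P.mean(0).round(1),P.min(0).round(1),P.max(0).round(1),np.round(r[1],1),round(r[2],1))
    c=proj(d,[510,50,40])[0].round().astype(int); hw=50
    cv2.imwrite(f'pics/{n}3.png',cv2.resize(d['color'][c[1]-hw:c[1]+hw,c[0]-hw:c[0]+hw,::-1],(400,400),interpolation=cv2.INTER_CUBIC)); print(c)
cv2.imwrite('pics/b3.png',np.hstack([cv2.imread(f'pics/{n}3.png') for n in('side','top')]))
print(manip.read_state()['tcp_pos'],plan([516,-236,69],142))
E
```

```text
side lidtop 614 [557.5  93.9  54.3] [535.1   8.4  48.1] [639.2 163.5  58.8] [106.6 149.9] 12.0
side fork 134 [511.9  43.   35.3] [492.2  16.7  31.1] [532.5  67.1  40. ] [50.2 40.3] 88.1
side slot 20 [451.8  51.4   9.7] [440.2  37.4   2.2] [478.2  59.6  19.9] [43.3 17.4] 28.5
side bar 113 [491.6 117.3  46.8] [483.5  86.8  39.7] [504.7 164.4  51.4] [20.9 77.7] 5.7
side railtop 167 [465.8  45.5  26.1] [447.1  19.2  22.1] [485.   74.8  29.8] [37.7 55.7] 0.2
side grip 167 [ 516.6 -239.6   78.4] [ 503.9 -250.2   62.4] [ 532.6 -224.6   88.8] [15.5 31.8] 55.6
[221 194]
top lidtop 1569 [569.1  88.2  53.5] [535.5   9.8  48. ] [640.  165.   61.8] [155.4 104.1] 89.7
top fork 137 [507.3  45.8  35. ] [490.   25.5  31.1] [528.9  64.5  39.8] [39.  38.9] 89.9
top slot 95 [460.7  48.7   8.1] [442.6  38.8   3.2] [479.7  57.7  19.8] [16.5 38.1] 85.4
top bar 161 [489.4 121.9  46.5] [482.3  86.8  40.8] [502.8 164.4  51.6] [20.5 77.6] 0.2
top railtop 183 [467.1  47.2  25.9] [448.4  23.   22.1] [484.9  72.7  30. ] [49.7 36.5] 89.9
[245 223]
[ 512.40291419 -165.89233799  158.96969752] [-4.834 -5.089  8.998  0.     0.    -0.046]
```

View pics/b3.png

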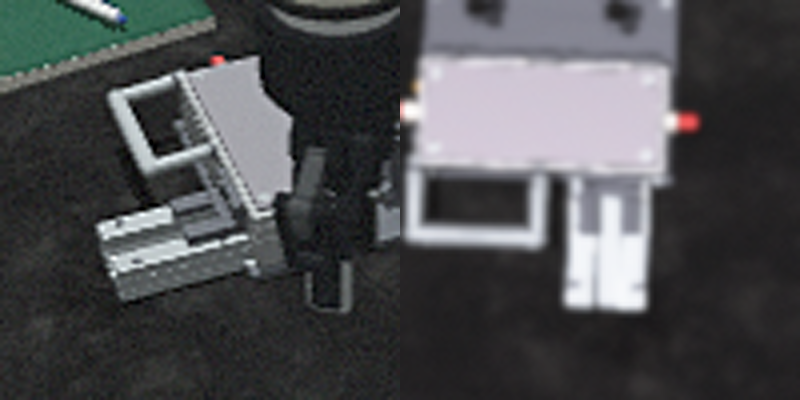

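The picture shows the lid flat on the block (top about 54 mm), the fork lug over the rail at (610,205) with the slot in line, and the column still in place. Now the bolt.

carry_out([
  [4, -4.8, -5.1, 1.5, 0, 0, -0.046],
  [4, -4.8, -5.1, 3.0, 0, 0, -0.046],
  [4, -4.8, -5.1, 4.0, 0, 0, -0.046],
  [4, -4.8, -5.1, 4.0, 0, 0, -0.046],
  [4, -4.8, -5.1, 4.0, 0, 0, -0.046],
])

```text
time: 10.77
tcp_pos: [515.5, -233.0, 118.6]
ee_rot: [180.0, -0.1, 142.2]
contact_force: [-0.1, 0.2, -0.2]
finger_gap: 0.468
grasp_force: 0.0
```

```bash
python3 - <<'E'
from h import *
d=grab('side','side4.npz'); c=proj(d,[516,-236,70])[0].round().astype(int); hw=40
cv2.imwrite('pics/s4.png',cv2.resize(d['color'][c[1]-hw:c[1]+hw,c[0]-hw:c[0]+hw,::-1],(480,480),interpolation=cv2.INTER_CUBIC))
s=manip.read_state();print(s['tcp_pos'],s['ee_rot'],plan([516,-236,55],142))
E
```

```text
[ 515.93397359 -233.04553789  119.28547147] [ 1.79990076e+02 -1.95529831e-02  1.42234527e+02] [-1.880e-01 -2.310e-01  6.428e+00  0.000e+00 -0.000e+00  4.000e-03]
```

View pics/s4.png

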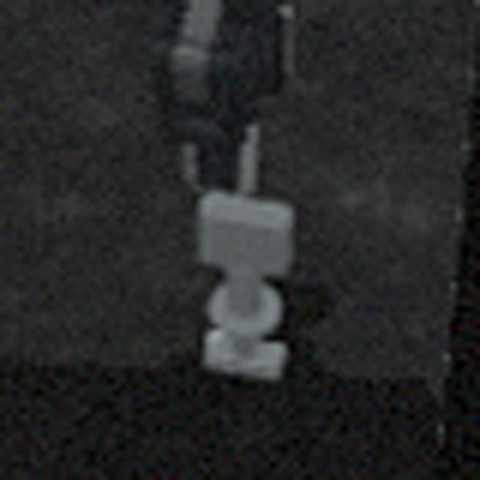

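The crop shows the near finger tip centred at about (220,190) and the bolt grip centred at (247,235). I check that offset against the projection.

```bash
python3 - <<'E'
from h import *
d=dict(np.load('side4.npz')); c=proj(d,[516,-236,70])[0].round(); 
f=lambda X:((proj(d,X)-c+40)*6).round()
t=np.array([516,-233,119.]);u=np.array([np.cos(np.radians(52.2)),np.sin(np.radians(52.2)),0]);v=np.array([u[1],-u[0],0])
for off in(-20,-27,20): print('finger tips',off,f([t+off*u-11*v+[0,0,6],t+off*u+11*v+[0,0,6]]).tolist())
b=np.array([516,-236,86.]); print('grip top face corners',f([b-6*u-16*v,b-6*u+16*v,b+6*u+16*v,b+6*u-16*v]).tolist())
print('head bottom',f([b*[1,1,0]-6*u-14*v,b*[1,1,0]-6*u+14*v]).tolist())
E
```

```text
finger tips -20 [[188.0, 161.0], [253.0, 173.0]]
finger tips -27 [[183.0, 177.0], [248.0, 189.0]]
finger tips 20 [[216.0, 76.0], [280.0, 87.0]]
grip top face corners [[188.0, 212.0], [280.0, 229.0], [287.0, 203.0], [196.0, 187.0]]
head bottom [[195.0, 370.0], [270.0, 385.0]]
```

```bash
python3 - <<'E'
from h import *
d=dict(np.load('side4.npz')); c=proj(d,[516,-236,70])[0].round(); 
f=lambda X:((proj(d,X)-c+40)*6).round()
for a in(47,52,57,62):
    u=np.array([np.cos(np.radians(a)),np.sin(np.radians(a)),0]);v=np.array([u[1],-u[0],0])
    b=np.array([517.5,-237.5,86.]); print(a,f([b-6*u-16*v,b-6*u+16*v,b+6*u+16*v,b+6*u-16*v]).tolist())
print(plan([517.3,-237,55],142))
E
```

```text
47 [[193.0, 210.0], [283.0, 233.0], [294.0, 208.0], [205.0, 186.0]]
52 [[194.0, 214.0], [285.0, 231.0], [293.0, 205.0], [202.0, 188.0]]
57 [[194.0, 217.0], [288.0, 228.0], [292.0, 202.0], [200.0, 191.0]]
62 [[195.0, 220.0], [290.0, 225.0], [291.0, 198.0], [198.0, 194.0]]
[-3.520e-01 -2.300e-01  6.428e+00  0.000e+00 -0.000e+00  4.000e-03]
```

carry_out([
  [4, -0.35, -0.23, 2, 0, 0, -0.05],
  [4, -0.35, -0.23, 4, 0, 0, -0.05],
  [4, -0.35, -0.23, 5.5, 0, 0, -0.05],
  [4, -0.35, -0.23, 6.4, 0, 0, -0.05],
  [4, -0.35, -0.23, 6.4, 0, 0, -0.05],
  [2.5, -0.35, -0.23, 6.4, 0, 0, -0.05],
])

```text
time: 11.32
tcp_pos: [517.6, -237.9, 55.6]
ee_rot: [180.0, 0.0, 145.1]
contact_force: [0.1, -0.4, 0.4]
finger_gap: 0.346
grasp_force: 0.0
```

carry_out([
  [2, 0, 0, 0, 0, 0, 0],
  [1.6, 0, 0, 0, 0, 0, 0],
  [1.3, 0, 0, 0, 0, 0, 0],
  [1.0, 0, 0, 0, 0, 0, 0],
  [0.6, 0, 0, 0, 0, 0, 0],
  [0.6, 0, 0, 0, 0, 0, 0],
  [0.6, 0, 0, 0, 0, 0, 0],
])

```text
time: 11.9
tcp_pos: [518.0, -238.3, 55.7]
ee_rot: [179.9, 0.1, 145.1]
contact_force: [2.2, 3.4, 7.5]
finger_gap: 0.13
grasp_force: 58.5
```

carry_out([
  [0.6, 0, 0, -1, 0, 0, 0],
  [0.6, 0, 0, -2, 0, 0, 0],
  [0.6, 0, 0, -4, 0, 0, 0],
  [0.6, 0, 0, -7.5, 0, 0, 0],
  [0.6, 0, 0, -7.5, 0, 0, 0],
])

```text
time: 12.32
tcp_pos: [519.2, -239.7, 136.0]
ee_rot: [180.0, 0.4, 145.1]
contact_force: [0.4, -1.2, 0.2]
finger_gap: 0.133
grasp_force: 58.6
```

```bash
python3 - <<'E'
from h import *
s=manip.read_state();print(s['tcp_pos'],s['finger_gap'],s['grasp_force'],plan([465.7,47.9,130],177.9))
E
```

```text
[ 519.17414232 -239.73179819  136.03828466] 0.13281769064771046 58.55813384056091 [ 2.0856e+01  2.0521e+01  4.4900e-01 -2.0000e-03  7.0000e-03 -5.7300e-01]
```

carry_out([
  [0.6, 20.7, 20.4, 0, 0, 0, -0.573],
  [0.6, 20.7, 20.4, 0, 0, 0, -0.573],
  [0.6, 20.7, 20.4, 0, 0, 0, -0.573],
  [0.6, 20.7, 20.4, 0, 0, 0, -0.573],
  [0.6, 20.7, 20.4, 0, 0, 0, -0.573],
  [0.6, 20.7, 20.4, 0, 0, 0, -0.573],
  [0.6, 20.7, 20.4, 0, 0, 0, -0.573],
  [0.6, 20.7, 20.4, 0, 0, 0, -0.573],
])

```text
time: 12.98
tcp_pos: [462.5, 52.7, 130.8]
ee_rot: [179.9, 0.0, 178.2]
contact_force: [1.2, 0.1, -0.4]
finger_gap: 0.129
grasp_force: 58.9
```

carry_out([
  [0.6, 0, 0, 0, 0, 0, 0],
  [0.6, 0, 0, 0, 0, 0, 0],
  [0.6, 0, 0, 0, 0, 0, 0],
])

```text
time: 13.23
tcp_pos: [464.9, 46.4, 130.2]
ee_rot: [-180.0, 0.0, 177.8]
contact_force: [0.0, -0.2, -0.6]
finger_gap: 0.134
grasp_force: 58.9
```

```bash
python3 - <<'E'
from h import *
d=grab('side','side5.npz')
s=manip.read_state();t=s['tcp_pos'];print(t,s['ee_rot'],plan([465.7,47.9,100],177.9))
c=proj(d,t-[0,0,30])[0].round().astype(int); hw=40
cv2.imwrite('pics/s5.png',cv2.resize(d['color'][c[1]-hw:c[1]+hw,c[0]-hw:c[0]+hw,::-1],(480,480),interpolation=cv2.INTER_CUBIC))
f=lambda X:((proj(d,X)-c+hw)*6).round().tolist()
y=np.radians(s['ee_rot'][2]-90);u=np.array([np.cos(y),np.sin(y),0]);v=np.array([u[1],-u[0],0]);
b=t-[0,0,55.7]
print('c',c,'head bottom near edge',f([b-6*u-14*v,b-6*u+14*v]),'head top edge',f([b-6*u-14*v+[0,0,8],b-6*u+14*v+[0,0,8]]))
print('grip ends',f([b-6*u-16*v+[0,0,60],b-6*u+16*v+[0,0,60]]))
print('slot line',f([[445,48.7,26],[465.7,47.9,26],[490,47,26]]))
E
```

```text
[464.78679226  46.24732273 130.01030642] [-1.79986374e+02  2.80962395e-02  1.77806544e+02] [-8.300e-02  1.690e-01  3.001e+00 -0.000e+00  0.000e+00 -2.000e-03]
c [203 181] head bottom near edge [[215.0, 309.0], [280.0, 292.0]] head top edge [[213.0, 294.0], [279.0, 277.0]]
grip ends [[195.0, 194.0], [273.0, 175.0]]
slot line [[207.0, 389.0], [254.0, 376.0], [309.0, 362.0]]
```

View pics/s5.png

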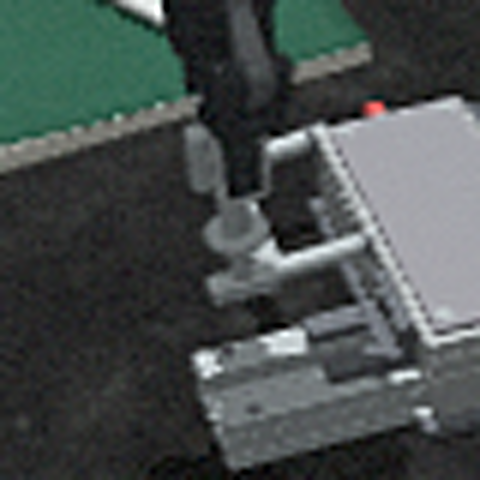

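The crop shows the bolt held over the rail: head from (210,290) to (275,265), rail top at about (260,365). I compare the near side faces of the head and the rail in the depth image for the sideways offset.

```bash
python3 - <<'E'
from h import *
Ws=[cloud(manip.grab_frame('side')) for _ in range(5)]
P=np.concatenate([W.reshape(-1,3) for W in Ws]); P=P[~np.isnan(P[:,0])]
s=manip.read_state();t=s['tcp_pos'];print(t)
a=np.radians(-2.1); ex=np.array([np.cos(a),np.sin(a)]);ey=np.array([-np.sin(a),np.cos(a)])
Q=np.c_[(P[:,:2]-t[:2])@ex,(P[:,:2]-t[:2])@ey,P[:,2]]
def S(x0,x1,y0,y1,z0,z1): return Q[(Q[:,0]>x0)&(Q[:,0]<x1)&(Q[:,1]>y0)&(Q[:,1]<y1)&(Q[:,2]>z0)&(Q[:,2]<z1)]
h=S(-22,22,-15,15,71,86); print('head',len(h),h.mean(0).round(1),np.percentile(h,[2,10,50,90,98],0).round(1).tolist())
f=h[(abs(h[:,2]-78)<3)&(abs(h[:,0])<9)]; print('head near face y',np.median(f[:,1]).round(2),len(f))
g=S(-25,25,-15,15,110,150); print('grip',np.percentile(g,[1,5,50,95,99],0).round(1).tolist())
r=S(-15,35,-45,-10,6,19); print('rail near face y',np.median(r[:,1]).round(2),len(r))
r=S(-15,20,-35,35,23,29); print('rail top y ext',np.percentile(r[:,1],[1,3,50,97,99]).round(1))
r=S(-15,20,-14,16,2,17);print('slot deep', len(r), r.mean(0).round(1))
c=S(-20,20,-20,20,84,93); print('collar',len(c),c.mean(0).round(1),np.percentile(c,[2,98],0).round(1).tolist())
E
```

```text
[464.44275804  46.75495918 129.700377  ]
head 276 [-0.5 -2.4 81.1] [[-13.4, -8.0, 74.9], [-11.6, -6.3, 77.2], [-1.5, -3.3, 81.6], [11.0, 2.8, 84.2], [13.4, 6.1, 85.3]]
head near face y -4.5 68
grip [[-16.2, -14.6, 110.7], [-15.6, -13.8, 111.9], [-4.9, -6.3, 136.0], [11.4, -0.2, 148.5], [12.3, 2.6, 149.6]]
rail near face y -23.0 354
rail top y ext [-25.7 -24.6  -6.2  25.4  27.1]
slot deep 63 [ 1.7 14.1  9.1]
collar 76 [-0.1 -2.  87.4] [[-11.0, -6.3, 84.0], [10.0, 2.7, 92.8]]
```

carry_out([
  [0.6, 0, 0.08, 1, 0, 0, 0],
  [0.6, 0, 0.08, 2, 0, 0, 0],
  [0.6, 0, 0.08, 3, 0, 0, 0],
  [0.6, 0, 0.08, 4, 0, 0, 0],
  [0.6, 0, 0.08, 4, 0, 0, 0],
])

```text
time: 13.95
tcp_pos: [463.5, 48.0, 88.3]
ee_rot: [180.0, -0.1, 177.9]
contact_force: [0.5, 0.9, -1.6]
finger_gap: 0.131
grasp_force: 58.8
```

carry_out([
  [0.6, 0, 0, 0.2, 0, 0, 0],
  [0.6, 0, 0, 0.4, 0, 0, 0],
  [0.6, 0, 0, 0.6, 0, 0, 0],
  [0.6, 0, 0, 0.8, 0, 0, 0],
  [0.6, 0, 0, 0.8, 0, 0, 0],
])

```text
time: 14.37
tcp_pos: [464.3, 48.1, 81.6]
ee_rot: [-180.0, -0.0, 177.9]
contact_force: [-0.6, 0.1, -1.3]
finger_gap: 0.134
grasp_force: 58.8
```

carry_out([
  [0.6, 0, 0, 0.2, 0, 0, 0],
  [0.6, 0, 0, 0.4, 0, 0, 0],
  [0.6, 0, 0, 0.4, 0, 0, 0],
])

```text
time: 14.62
tcp_pos: [464.2, 48.2, 77.4]
ee_rot: [180.0, -0.0, 177.9]
contact_force: [-0.0, -0.7, -1.2]
finger_gap: 0.135
grasp_force: 58.8
```

carry_out([
  [0.6, 0, 0, 0.2, 0, 0, 0],
  [0.6, 0, 0.1, 0.2, 0, 0, 0],
  [0.6, 0, 0.2, 0.2, 0, 0, 0],
  [0.6, 0, 0.2, 0.2, 0, 0, 0],
])

```text
time: 14.95
tcp_pos: [464.4, 50.0, 75.7]
ee_rot: [-180.0, -0.0, 177.9]
contact_force: [0.3, -2.7, -3.1]
finger_gap: 0.131
grasp_force: 58.6
```

carry_out([
  [0.6, 0, -0.1, 0, 0, 0, 0],
  [0.6, 0, -0.2, 0, 0, 0, 0],
  [0.6, 0, -0.3, 0, 0, 0, 0],
  [0.6, 0, -0.4, 0, 0, 0, 0],
  [0.6, 0, -0.4, 0, 0, 0, 0],
])

```text
time: 15.37
tcp_pos: [464.3, 46.0, 75.8]
ee_rot: [180.0, 0.0, 177.9]
contact_force: [0.1, 0.4, -0.7]
finger_gap: 0.13
grasp_force: 58.9
```

carry_out([
  [0.6, 0, 0.14, 0.2, 0, 0, 0],
  [0.6, 0, 0.14, 0.4, 0, 0, 0],
  [0.6, 0, 0.14, 0.6, 0, 0, 0],
  [0.6, 0, 0.14, 0.8, 0, 0, 0],
  [0.6, 0, 0.14, 0.95, 0, 0, 0],
  [0.6, 0, 0.14, 0.95, 0, 0, 0],
])

```text
time: 15.87
tcp_pos: [464.1, 47.6, 65.9]
ee_rot: [180.0, -0.0, 177.9]
contact_force: [-0.8, -0.1, -1.0]
finger_gap: 0.128
grasp_force: 58.9
```

carry_out([
  [0.6, 0, 0, 0.1, 0, 0, 0],
  [0.6, 0, 0, 0.2, 0, 0, 0],
  [0.6, 0, 0, 0.2, 0, 0, 0],
])

```text
time: 16.12
tcp_pos: [464.3, 47.6, 64.1]
ee_rot: [180.0, -0.0, 177.9]
contact_force: [-0.3, -0.1, -1.2]
finger_gap: 0.128
grasp_force: 58.9
```

carry_out([
  [0.6, -0.5, 0, 0, 0, 0, 0],
  [0.6, -1, 0, 0, 0, 0, 0],
  [0.6, -1.5, 0, 0, 0, 0, 0],
  [0.6, -2, 0, 0, 0, 0, 0],
  [0.6, -2.5, 0, 0, 0, 0, 0],
  [0.6, -3, 0, 0, 0, 0, 0],
  [0.6, -3, 0, 0, 0, 0, 0],
])

```text
time: 16.7
tcp_pos: [495.5, 46.3, 64.2]
ee_rot: [-180.0, 0.0, 177.9]
contact_force: [0.2, 0.7, -1.3]
finger_gap: 0.132
grasp_force: 58.9
```

carry_out([
  [0.6, -0.4, 0, 0, 0, 0, 0],
  [0.6, -0.8, 0, 0, 0, 0, 0],
  [0.6, -1.2, 0, 0, 0, 0, 0],
  [0.6, -1.4, 0, 0, 0, 0, 0],
  [0.6, -1.4, 0, 0, 0, 0, 0],
])

```text
time: 17.12
tcp_pos: [508.8, 45.9, 64.2]
ee_rot: [180.0, 0.0, 177.9]
contact_force: [-0.1, -0.1, -0.4]
finger_gap: 0.125
grasp_force: 58.9
```

carry_out([
  [0.6, -0.1, 0, 0, 0, 0, 0],
  [0.6, -0.2, 0, 0, 0, 0, 0],
  [0.6, -0.2, 0, 0, 0, 0, 0],
])

```text
time: 17.37
tcp_pos: [510.4, 45.9, 64.3]
ee_rot: [180.0, 0.0, 177.9]
contact_force: [0.0, -0.0, -1.0]
finger_gap: 0.131
grasp_force: 58.9
```

carry_out([
  [0.6, -0.07, 0, 0, 0, 0, 0],
  [0.6, -0.14, 0, 0, 0, 0, 0],
  [0.6, -0.14, 0, 0, 0, 0, 0],
])

```text
time: 17.62
tcp_pos: [511.8, 45.8, 64.3]
ee_rot: [180.0, 0.0, 177.9]
contact_force: [-0.2, 0.4, -1.5]
finger_gap: 0.132
grasp_force: 58.9
```

carry_out([
  [0.6, -0.07, 0, 0, 0, 0, 0],
  [0.6, -0.14, 0, 0, 0, 0, 0],
  [0.6, -0.14, 0, 0, 0, 0, 0],
])

```text
time: 17.87
tcp_pos: [512.6, 45.8, 64.1]
ee_rot: [-180.0, -0.1, 177.9]
contact_force: [-3.7, 0.3, 1.6]
finger_gap: 0.127
grasp_force: 59.3
```

carry_out([
  [0.6, 0.12, 0, 0, 0, 0, 0],
  [0.6, 0.12, 0, 0, 0, 0, 0.1],
  [0.6, 0.12, 0, 0, 0, 0, 0.2],
  [0.6, 0.12, 0, 0, 0, 0, 0.3],
  [0.6, 0.12, 0, 0, 0, 0, 0.4],
  [0.6, 0.12, 0, 0, 0, 0, 0.4],
])

```text
time: 18.37
tcp_pos: [512.0, 45.8, 64.3]
ee_rot: [180.0, 0.0, 154.7]
contact_force: [0.1, 0.5, -1.3]
finger_gap: 0.129
grasp_force: 59.0
```

carry_out([
  [0.6, 0, 0, 0, 0, 0, 0.1],
  [0.6, 0, 0, 0, 0, 0, 0.2],
  [0.6, 0, 0, 0, 0, 0, 0.3],
  [0.6, 0, 0, 0, 0, 0, 0.4],
  [0.6, 0, 0, 0, 0, 0, 0.5],
  [0.6, 0, 0, 0, 0, 0, 0.6],
  [0.6, 0, 0, 0, 0, 0, 0.6],
])

```text
time: 18.95
tcp_pos: [511.4, 46.0, 64.1]
ee_rot: [-180.0, -0.0, 120.5]
contact_force: [-3.3, 1.9, -1.0]
finger_gap: 0.128
grasp_force: 59.0
```

carry_out([
  [0.6, 0.03, -0.04, 0, 0, 0, 0.1],
  [0.6, 0.03, -0.04, 0, 0, 0, 0.2],
  [0.6, 0.03, -0.04, 0, 0, 0, 0.3],
  [0.6, 0.03, -0.04, 0, 0, 0, 0.4],
  [0.6, 0.03, -0.04, 0, 0, 0, 0.5],
  [0.6, 0.03, -0.04, 0, 0, 0, 0.569],
  [0.6, 0.03, -0.04, 0, 0, 0, 0.569],
])

```text
time: 19.53
tcp_pos: [510.5, 46.2, 63.9]
ee_rot: [-179.9, -0.0, 88.1]
contact_force: [-4.3, 1.6, -0.6]
finger_gap: 0.13
grasp_force: 59.0
```

carry_out([
  [0.6, 0, 0, 0.03, 0, 0, 0],
  [1.6, 0, 0, 0.03, 0, 0, 0],
  [2.5, 0, 0, 0.03, 0, 0, 0],
  [3, 0, 0, 0.03, 0, 0, 0],
  [3, 0, 0, 0.03, 0, 0, 0],
  [3, 0, 0, -1, 0, 0, 0],
  [3, 0, 0, -3.5, 0, 0, 0],
  [3, 0, 0, -7, 0, 0, 0],
])

```text
time: 20.2
tcp_pos: [510.1, 45.9, 133.4]
ee_rot: [-179.8, -0.0, 88.1]
contact_force: [1.1, 0.8, 0.6]
finger_gap: 0.353
grasp_force: 0.0
```

carry_out([
  [3, -30, -12, -5, 0, 0, 0],
  [3, -30, -12, -5, 0, 0, 0],
  [3, -30, -12, -5, 0, 0, 0],
  [3, -30, -12, -5, 0, 0, 0],
  [3, -30, -12, -5, 0, 0, 0],
  [3, -30, -12, -5, 0, 0, 0],
  [3, -30, -12, -5, 0, 0, 0],
  [3, -30, -12, -5, 0, 0, 0],
])

```text
time: 20.87
tcp_pos: [379.8, -252.1, 185.0]
ee_rot: [180.0, 0.1, 88.0]
contact_force: [-0.1, 0.4, 0.1]
finger_gap: 0.35
grasp_force: 0.0
```

```bash
python3 - <<'E'
from h import *
for n in('side','top'):
    d=grab(n,f'{n}6.npz'); W=cloud(d)
    for nm,b in (('lidtop',(545,625,15,160,45,62)),('grip',(480,540,15,80,70,100)),('forkend',(470,535,15,80,31,36))):
        x0,x1,y0,y1,z0,z1=b
        P=W[(W[...,0]>x0)&(W[...,0]<x1)&(W[...,1]>y0)&(W[...,1]<y1)&(W[...,2]>z0)&(W[...,2]<z1)]
        if len(P): r=cv2.minAreaRect(P[:,:2].astype(np.float32));print(n,nm,len(P),P.mean(0).round(1),P.min(0).round(1),P.max(0).round(1),np.round(r[0],1),np.round(r[1],1),round(r[2],1))
    c=proj(d,[530,60,40])[0].round().astype(int); hw=55
    cv2.imwrite(f'pics/{n}6.png',cv2.resize(d['color'][c[1]-hw:c[1]+hw,c[0]-hw:c[0]+hw,::-1],(400,400),interpolation=cv2.INTER_CUBIC))
cv2.imwrite('pics/b6.png',np.hstack([cv2.imread(f'pics/{n}6.png') for n in('side','top')]))
E
```

```text
side lidtop 806 [576.5  83.9  54. ] [545.  15.  45.] [613.8 159.9  59. ] [577.4  87.7] [146.5  67.3] 87.7
side grip 44 [513.1  36.   85.9] [507.8  28.7  71.1] [517.9  57.5  96.8] [515.6  42.6] [28.7  8.5] 73.0
side forkend 8 [522.7  35.6  34.4] [514.   29.1  32.8] [525.8  43.6  35.9] [521.9  37.7] [14.  10.1] 60.3
top lidtop 1303 [575.1  89.2  53. ] [545.6  17.5  45. ] [611.3 159.9  60.8] [578.4  88.7] [142.5  65.5] 89.9
top grip 64 [509.1  47.8  92.5] [504.1  32.1  84.3] [514.2  64.2  98.4] [509.2  48.2] [10.  32.1] 0.1
top forkend 66 [503.5  41.4  33.7] [474.5  25.5  31. ] [526.4  64.5  35.9] [500.5  45. ] [39. 52.] 90.0
```

View pics/b6.png

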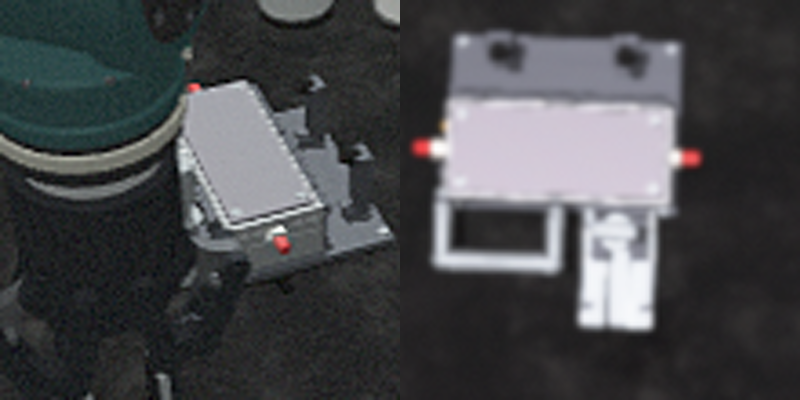

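The picture shows the lid shut, the bolt upright in the fork at (617,232) with its grip across the slot, the column in place, and the robot clear.

```bash
python3 -c "
from rig import manip
print(manip.finish_job())"
```

```text
the job is handed in; nothing more can be done
None
```

I handed the job in at about 21 s: the lid was lowered shut by its bar, the clamp bolt sits back in the fork turned a quarter turn across the slot, and the gripper is clear; the last pictures show the column in place, and I did not check the bystanders again at the end.

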